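Load two bottle carriers and fit their hold-down plates

TASK

Load the two bottle carriers for the dosing unit: stand both small amber bottles in the cups of the twin carrier and the teal bottle in the cup of the single carrier, then lower onto each carrier the steel hold-down plate that fits it, so that the caps and both pins come up through the holes and the plate lies flat on the posts' shoulders. Do not knock any bottle over, leave the timer, the beaker and the tape where they are, and let go of everything.

Things in the scene. Friction and masses are not known exactly. Their poses are not given: they have to be found in the camera images.
- amber_bottle_a: Small amber bottle, black ribbed cap; 117 mm tall, 0.1 kg. Body 43 mm wide up to 85 mm, narrowing to the cap, 32 mm wide, from 89 to 117 mm; take it by the cap from above. Origin: centre of underside, z up its axis. The two amber bottles are alike; either goes in either cup of the twin carrier.
- amber_bottle_b: Small amber bottle, black ribbed cap; 117 mm tall, 0.1 kg. Body 43 mm wide up to 85 mm, narrowing to the cap, 32 mm wide, from 89 to 117 mm; take it by the cap from above. Origin: centre of underside, z up its axis. The two amber bottles are alike; either goes in either cup of the twin carrier.
- teal_bottle: Teal bottle, white screw cap; 150 mm tall, 0.27 kg. Body 60 mm wide up to 105 mm, then a sloping shoulder; cap 31 mm wide, from 130 to 150 mm. Take it from above by the upper body (fingertips about 85 mm above its underside). Origin: centre of underside, z up its axis.
- twin_carrier: Fixed aluminium carrier, TWO small white cups between two posts, in a row along y. Base 84 x 190 (y) mm. Cups at y = +-38 mm: floor at height 15 mm, 47 mm wide, flaring to 59 mm at the rim (height 43 mm). Posts at y = +-81 mm: 17 mm thick up to a shoulder at height 107 mm, then a 9 mm pin, tapered tip, to 141 mm. Origin: middle of the base, at the worktop, z up.
- single_carrier: Fixed aluminium carrier, ONE large white cup between two taller posts, in a row along y. Base 84 x 150 (y) mm. Cup at the origin: floor at height 15 mm, 64 mm wide, flaring to 76 mm at the rim (height 43 mm). Posts at y = +-58 mm: 17 mm thick up to a shoulder at height 143 mm, then a 9 mm pin, tapered tip, to 178 mm. Origin: middle of the base, at the worktop, z up.
- twin_plate: Longer steel hold-down plate with two large holes, for the twin carrier, 60 x 184 (y) x 4 mm, 0.28 kg. 41 mm holes for the caps, too small for the bottle bodies, at y = +-38 mm; 12.5 mm pin holes at y = +-81 mm. Black handle bar over the middle: 12 mm wide (x), 50 long (y), 14 high, centre 48 above the underside, on stems at y = +-12 mm. Origin: centre of underside, z up; fits either way round.
- single_plate: Shorter steel hold-down plate with one large hole, for the single carrier, 60 x 140 (y) x 4 mm, 0.2 kg. 40 mm hole for the cap, too small for the bottle body, at the middle; 12.5 mm pin holes at y = +-58 mm. Black handle bar over the middle: 12 mm wide (x), 72 long (y), 14 high, centre 48 above the underside, on stems at y = +-30 mm. Origin: centre of underside, z up; fits either way round.
- twist_timer: White twist timer, 63 mm across, 36 mm high, behind the carriers. Bystander. Origin: centre of its underside.
- measuring_beaker: Clear plastic beaker, 71 mm across, 88 mm high, at the back left. Bystander. Origin: centre of its underside.
- tape_roll: Roll of masking tape, 100 mm across, 25 mm high, lying at the back right. Bystander. Origin: centre of its underside.
Not all that is in view belongs to the job. What is shaped like the amber_bottle_b but pink is not meant.

How it is judged:
At the end, for the whole second after the job is handed in: Bottles upright (0.08 rad) on the floors of their carrier's cups (within 6 mm sideways, 4 mm in height); each plate over the pins and caps of its own carrier, flat on the post shoulders (6 mm sideways, 4 mm in height, 0.1 rad yaw, 0.05 rad level); all five at rest (x of amber_bottle_a in the frame of twin_carrier between -0.006 and 0.006 m and z of amber_bottle_a in the frame of twin_carrier between 0.011 and 0.019 m and (y of amber_bottle_a in the frame of twin_carrier between 0.032 and 0.044 m or y of amber_bottle_a in the frame of twin_carrier between -0.044 and -0.032 m) and angle between each of amber_bottle_a, amber_bottle_b, teal_bottle's own z axis and vertical below 0.08 rad and x of amber_bottle_b in the frame of twin_carrier between -0.006 and 0.006 m and z of amber_bottle_b in the frame of twin_carrier between 0.011 and 0.019 m and (y of amber_bottle_b in the frame of twin_carrier between 0.032 and 0.044 m or y of amber_bottle_b in the frame of twin_carrier between -0.044 and -0.032 m) and horizontal distance between each of teal_bottle, single_plate and single_carrier below 0.006 m and z of teal_bottle in the frame of single_carrier between 0.011 and 0.019 m and horizontal distance between twin_plate and twin_carrier below 0.006 m and z of twin_plate in the frame of twin_carrier between 0.103 and 0.111 m and angle between the y axis of twin_plate and the y axis of twin_carrier, either way round below 0.1 rad and angle between the z axis of twin_plate and the z axis of twin_carrier, either way round below 0.05 rad and z of single_plate in the frame of single_carrier between 0.139 and 0.147 m and angle between the y axis of single_plate and the y axis of single_carrier, either way round below 0.1 rad and angle between the z axis of single_plate and the z axis of single_carrier, either way round below 0.05 rad and linear speed of each of amber_bottle_a, amber_bottle_b, teal_bottle, twin_plate, single_plate below 0.02 m/s); the robot touches nothing.
It fails at once if a bottle is knocked over (angle between any of amber_bottle_a, amber_bottle_b, teal_bottle's own z axis and vertical above 0.8 rad).
It fails at once if the timer, the beaker or the tape is pushed more than 30 mm from its place (distance of any of twist_timer, measuring_beaker, tape_roll from where it was at the start of the episode above 0.03 m).
It also fails if it takes over 128 s, if anything falls off the work surface, if the arm or the gripper's body presses on something with over 40 N, if the wrist force passes 120 N, or if a joint passes its speed limit or range.

ROBOT

A 6-joint arm with a two-finger parallel gripper is mounted at the origin on a cart in front of the work surface, level with it; the furniture and walls round the work are solid. World frame = base frame: x ahead of the robot, y to its left, z up, the work surface at z = 0. Lengths are in m, angles in rad, forces in N, time in s.
With the tool pointing down it reaches from about 0.375 to 0.9 m from the base axis. Payload 3.1 kg.
Tool frame: the origin (TCP) lies at the centre of the arm's flange, where the gripper is bolted on; the fingertips stand 182 mm ahead of it and the grasp point (between the pads) lies 164 mm ahead of it; z points along the fingers, y is the line along which they close (so a half turn about z gives the same grasp; the last joint's range is limited). The gripper opens to 87 mm and grips with 3 to 60 N. Pads are 19 mm wide; open, the fingers measure 117 mm over their backs; the gripper's body (75 mm by 190 mm) begins 51 mm behind the grasp point.
Start: joints at [-1.393, 0.527, 1.433, -0, 1.181, -0.178], TCP at [0.218, -0.586, 0.405] pointing down, gripper open.
Joint ranges: [-3.08, 3.08], [-0.75, 2.2], [0.22, 2.44], [-1.43, 4.57], [0, 2.65], [-2.85, 2.85]. Speed limits (rad/s): [2.79, 2.79, 3.14, 3.14, 3.14, 3.14].

INTERFACE

Orientations are given as a unit quaternion [x, y, z, w].
In Python, from rig import * gives the robot as it stands.
- The arm moves only by the tool move_arm, never from a script. Its argument "commands" is a list that holds one entry, the list of rows, each a list of 6 numbers: the shift along the tool's x, y, z in units of 40 mm (1.0 is 40 mm), then the turn, a rotation vector about the tool's x, y, z in rad. A call has 1 to 12 rows; each row is the pose to reach, as a shift and turn from the pose commanded when the call began, along the tool's axes at that moment; what a row does not reach only later rows make up. A row lasts 1/8 s, in which the tool goes at most 62.5 mm and 10.7 degrees, less where a joint would pass 70% of its speed; a pose out of reach is approached as far as the arm can. A call with a gripper value outside its range is refused whole. "claw" is the closure, from -1 (fully open) to 1 (shut), so that 0 is half open, set as the call begins (left out, the last holds). The fingers move at their own pace and stop on an object; "squeeze" is the grip in N (left out, the last holds). Time passes only in rows, so rows that repeat a pose let the fingers close. It gives the time, the measured TCP pose, the force, the opening and the grip force at its end, in the units of the state.
- get_obs(): the state, without advancing time (a new reading comes with each control period).
- camera(name): name is "scene" or "top"; returns a dict with "pixels" (400x640x3 uint8, blue, green, red), "range_z" (400x640 float32, m along the optical axis (not along the pixel's ray), 0 where there is no reading), "camera_matrix" (3x3 intrinsics, pixels), "extrinsics" (4x4, takes a point from world to camera coordinates). Camera axes: x right, y up, looking along -z (the intrinsics and any distortion apply to the point x, -y, -z); pixel columns grow to the right and rows downward; lengths in m; the calibration is good to about 2 mm. A picture is of the moment at which its call begins.
- hand_in(): hands the job in; it is judged then, once.
The state is a dict: "time": time; "q": joint angles; "joint_velocities": joint speeds; "joint_torque": joint torques, N m; "position": TCP position; "tool_rot": TCP orientation; "ft_force": force on the tool from outside, world axes, zero at the start; "moment": the same for the moment, N m; "grip_width": finger opening in m; "grip_force": force on a finger pad.
Only numpy, scipy, OpenCV 4.12 (cv2) and the standard library are available. Lean on these libraries where they do the work, as an engineer would, in place of code of your own. Each camera call takes 0.05 s, during which the arm holds its last target. There are 200 camera calls.

## Working session

There is one attempt and no reset: what is moved stays moved. The work goes in short steps, Python scripts to look and compute and a tool call to move; the robot and the scene stay as the last step left them, time stands still between calls to the robot, and variables do not carry over. Pictures are saved under pics/ and viewed, at most 14 in all, crops included, and the job is handed in when it is done.

Besides the shell and the picture viewer there is one more tool, called after "Emit:" as name([rows], argument=value, ...), one row to a line, values as JSON. move_arm: Moves the arm, as the interface text tells. Its arguments: {"type":"object","properties":{"commands":{"type":"array","items":{"type":"array","items":{"type":"array","items":{"type":"number"}}}},"claw":{"type":"number"},"squeeze":{"type":"number"}},"required":["commands"]}

```bash
mkdir -p pics; cat > h.py <<'E'
from rig import *
import numpy as np, cv2
def snap(n,f=None):
    c=camera(n); np.savez(''+n+'.npz',**{k:np.asarray(c[k]) for k in c})
    if f: cv2.imwrite('pics/'+f,c['pixels'])
    return c
def load(n): return dict(np.load(''+n+'.npz'))
def cloud(c):
    d=c['range_z'].astype(float);K=c['camera_matrix'];E=c['extrinsics']
    v,u=np.mgrid[:d.shape[0],:d.shape[1]]
    x=(u-K[0,2])/K[0,0]*d;y=(v-K[1,2])/K[1,1]*d
    P=np.stack([x,-y,-d],-1)
    W=(P-E[:3,3])@E[:3,:3]
    W[d==0]=np.nan
    return W
E
ls; python3 - <<'E'
from h import *
o=get_obs();print(o)
for n in('scene','top'):
    c=snap(n,n+'0.png');print(c.keys(),c['camera_matrix'],c['extrinsics'])
E
```

```text
h.py
pics
{'time': 0.0, 'q': array([-1.39350493e+00,  5.28483191e-01,  1.43392302e+00, -1.92861796e-05,
        1.18138734e+00, -1.78462794e-01]), 'joint_velocities': array([ 0.00028878,  0.00206698, -0.00020412,  0.00039534,  0.00114481,
       -0.00130095]), 'joint_torque': array([-1.68479779e-03, -4.40046608e+01, -1.76595032e+01,  6.31513679e-02,
        5.81435335e-02, -1.71219854e-04]), 'position': array([ 0.21767063, -0.58549818,  0.40375415]), 'tool_rot': array([ 9.84220293e-01,  1.76944070e-01, -8.27258011e-06, -1.10045263e-03]), 'ft_force': array([ 0.53394777, -0.47204625, -0.24168794]), 'moment': array([-0.05610216,  0.01515153, -0.00429515]), 'grip_force': 0.0, 'grip_width': 0.08690963359404202}
dict_keys(['pixels', 'range_z', 'camera_matrix', 'extrinsics']) [[508.28799426   0.         321.44861297]
 [  0.         508.28799426 198.14599131]
 [  0.           0.           1.        ]] [[ 5.56892241e-01 -8.30584310e-01 -8.57486447e-04 -3.14648292e-01]
 [ 6.12729548e-01  4.10127013e-01  6.75542992e-01 -3.89912903e-01]
 [-5.60743731e-01 -3.76730058e-01  7.37320101e-01 -1.44888194e+00]
 [ 0.00000000e+00  0.00000000e+00  0.00000000e+00  1.00000000e+00]]
dict_keys(['pixels', 'range_z', 'camera_matrix', 'extrinsics']) [[508.89773811   0.         323.77305718]
 [  0.         508.89773811 198.60237506]
 [  0.           0.           1.        ]] [[ 0.01378483 -0.99981037  0.01375494 -0.02105053]
 [ 0.98016142  0.01623152  0.19753513 -0.60900935]
 [-0.19772093  0.01075908  0.9801993  -1.43446516]
 [ 0.          0.          0.          1.        ]]
```

View pics/scene0.png

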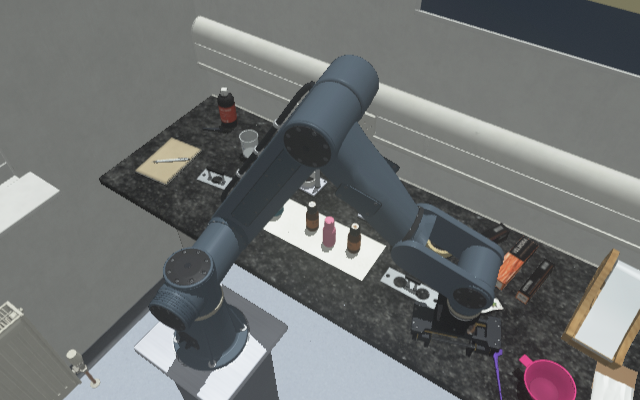

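View pics/top0.png

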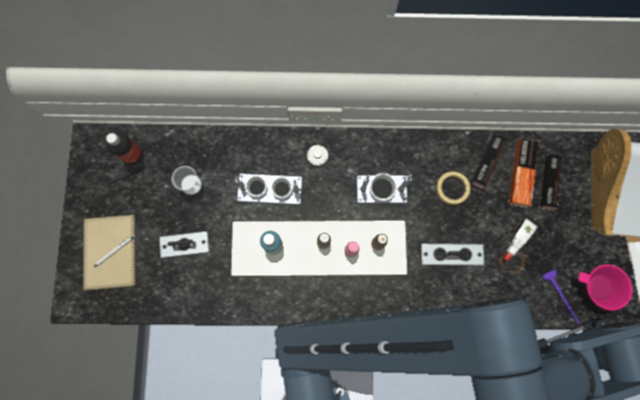

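Top view: twin carrier about (269,188) and single carrier (383,188). There are plates at (184,244) and (452,254). Candidates for amber are (324,240) and (380,241); the pink one at (352,248) and the red-label bottle at (123,148) are decoys. Teal is at (270,242). I'll check these in a close crop and measure.

```bash
python3 - <<'E'
from h import *
c=load('top');im=c['pixels']
a=cv2.resize(im[165:280,150:310],(800,575),interpolation=cv2.INTER_CUBIC)
b=cv2.resize(im[165:280,310:490],(800,511),interpolation=cv2.INTER_CUBIC)
cv2.imwrite('pics/cl.png',a);cv2.imwrite('pics/cr.png',b)
W=cloud(c)
def st(n,u0,u1,v0,v1,z0,z1):
    p=W[v0:v1,u0:u1].reshape(-1,3);p=p[(p[:,2]>z0)&(p[:,2]<z1)]
    if len(p)<4: print(n,len(p));return
    r=cv2.minAreaRect(p[:,:2].astype(np.float32)*1000)
    print(n,len(p),'med',p.mean(0).round(4),'bbox',((p.min(0)+p.max(0))/2).round(4),(p.max(0)-p.min(0)).round(4),'rect',np.round(r[0],1),np.round(r[1],1),round(r[2],1))
st('ambL cap',310,338,225,255,.105,.13)
st('pink cap',340,365,235,262,.08,.13)
st('ambR cap',366,396,225,255,.105,.13)
st('teal cap',250,290,225,260,.14,.16)
st('teal body',250,290,225,260,.05,.10)
st('plateL',150,215,225,265,.002,.02)
st('plateL bar',150,215,225,265,.035,.075)
st('plateR',412,492,235,272,.002,.02)
st('plateR bar',412,492,235,272,.035,.075)
st('twin base',228,310,165,212,.004,.025)
st('twin rim',228,310,165,212,.034,.055)
st('tw postL',228,246,165,212,.08,.2)
st('tw postR',292,310,165,212,.08,.2)
st('sg base',350,416,165,212,.004,.025)
st('sg rim',350,416,165,212,.034,.055)
st('sg postL',350,370,165,212,.11,.2)
st('sg postR',396,416,165,212,.11,.2)
E
```

```text
ambL cap 99 med [ 0.4875 -0.0127  0.1162] bbox [ 0.4887 -0.0133  0.1147] [0.0307 0.028  0.0181] rect [487.7 -12.7] [28.4 29.5] 36.5
pink cap 118 med [ 0.4634 -0.093   0.1119] bbox [ 0.4644 -0.0927  0.1018] [0.031  0.0319 0.0435] rect [464.3 -92.6] [31.9 30.8] 88.6
ambR cap 100 med [ 0.4865 -0.1744  0.1164] bbox [ 0.4878 -0.1748  0.115 ] [0.0308 0.0308 0.017 ] rect [ 487.1 -174.6] [29.6 28.6] 51.2
teal cap 95 med [0.4777 0.1385 0.1489] bbox [0.4773 0.1392 0.1493] [0.0274 0.0278 0.0143] rect [477.3 139.2] [27.8 27.4] 89.8
teal body 47 med [0.4595 0.1239 0.0752] bbox [0.4701 0.132  0.075 ] [0.0445 0.0467 0.0492] rect [464.3 126.1] [22.9 58.3] 42.2
plateL 1060 med [0.4745 0.4072 0.005 ] bbox [0.4743 0.4099 0.011 ] [0.1197 0.1983 0.0179] rect [474.4 409.9] [117.2 196.5] 0.9
plateL bar 116 med [0.4755 0.4033 0.0534] bbox [0.4759 0.4054 0.0517] [0.0191 0.0726 0.0191] rect [475.6 405.4] [12.8 72.4] 7.0
plateR 1143 med [ 0.4594 -0.3938  0.0049] bbox [ 0.4609 -0.3987  0.008 ] [0.1108 0.242  0.012 ] rect [ 461.1 -398.8] [108.2 243.3] 0.8
plateR bar 69 med [ 0.4575 -0.398   0.0542] bbox [ 0.4576
[... 424 characters left out ...]
1] rect [650.2 234.8] [13.5 15.7] 33.8
tw postR 39 med [0.6427 0.0733 0.1123] bbox [0.6437 0.0733 0.1142] [0.0122 0.0146 0.0642] rect [643.8  73.3] [14.3 12.3] 87.7
sg base 1199 med [ 0.6487 -0.1863  0.0127] bbox [ 0.6564 -0.1928  0.0143] [0.1458 0.2013 0.0205] rect [ 656.6 -192.9] [145.7 201.4] 0.1
sg rim 146 med [ 0.6578 -0.1931  0.0414] bbox [ 0.6543 -0.186   0.0444] [0.0819 0.1282 0.0199] rect [ 648.5 -185.6] [87.2 95.3] 41.3
sg postL 49 med [ 0.6499 -0.1286  0.143 ] bbox [ 0.6511 -0.1293  0.1473] [0.0159 0.0148 0.0729] rect [ 651.1 -129.3] [15.9 14.8] 0.2
sg postR 49 med [ 0.6514 -0.2434  0.1434] bbox [ 0.6536 -0.2447  0.1436] [0.0159 0.0147 0.0665] rect [ 652.8 -244.2] [14.3 12.7] 38.4
```

View pics/cl.png

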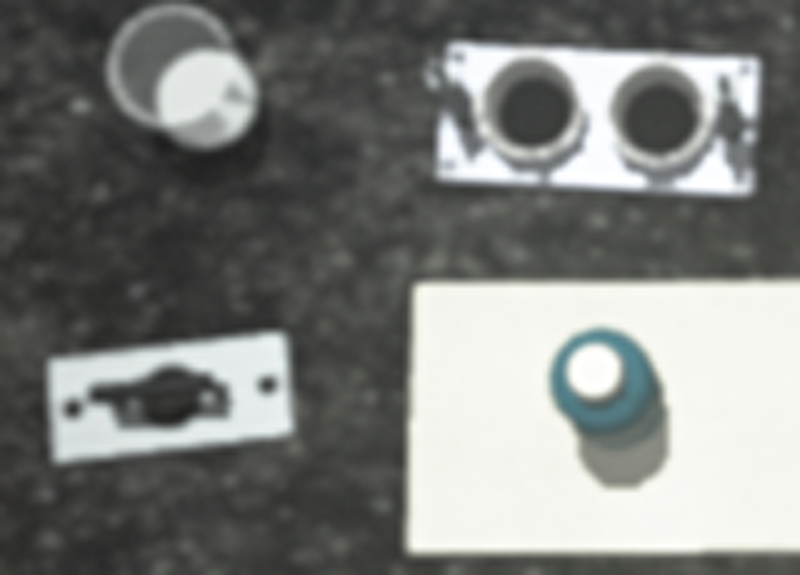

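View pics/cr.png

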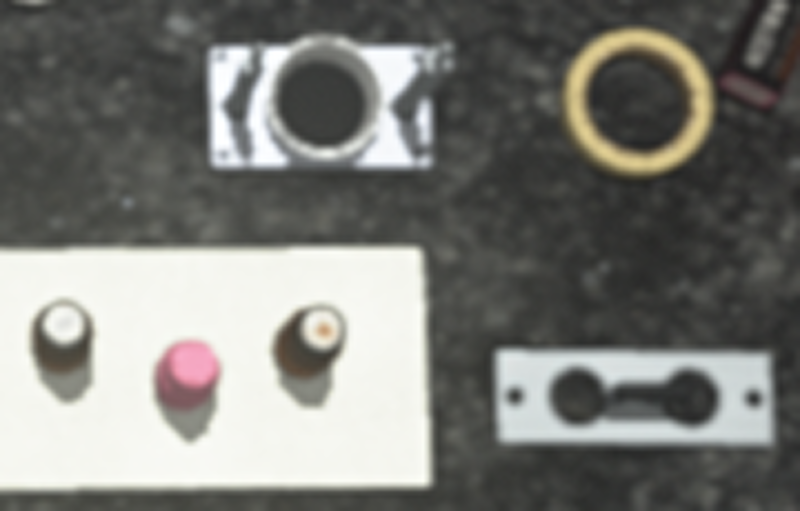

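The crops confirm it. The left plate has one hole with a long bar, so it is the single plate, yaw about +7°. The right plate has two holes, so it is the twin plate. The twin carrier is left and the single carrier right; the pink bottle is excluded. Next I'll refine the carrier and plate poses.

```bash
cat >> h.py <<'E'
def bright(c,u0,u1,v0,v1,z0,z1,t=150):
    W=cloud(c);p=W[v0:v1,u0:u1].reshape(-1,3);b=c['pixels'][v0:v1,u0:u1].min(-1).reshape(-1)
    p=p[(p[:,2]>z0)&(p[:,2]<z1)&(b>t)]
    r=cv2.minAreaRect(p[:,:2].astype(np.float32)*1000)
    return len(p),np.round(r[0],1),np.round(r[1],1),round(r[2],2),p[:,2].mean().round(4)
E
python3 - <<'E'
from h import *
c=load('top')
print('twinc',bright(c,228,310,165,212,.004,.022))
print('sgc',bright(c,350,416,165,212,.004,.022))
print('plL',bright(c,150,215,225,265,.000,.014))
print('plR',bright(c,412,492,235,272,.000,.014))
W=cloud(c)
def circ(n,u0,u1,v0,v1,z0,z1):
    p=W[v0:v1,u0:u1].reshape(-1,3);p=p[(p[:,2]>z0)&(p[:,2]<z1)]
    (x,y),r=cv2.minEnclosingCircle(p[:,:2].astype(np.float32)*1000)
    q=p[:,:2]*1000;A=np.c_[2*q,np.ones(len(q))];s=np.linalg.lstsq(A,(q**2).sum(1),rcond=None)[0]
    print(n,len(p),round(x,1),round(y,1),round(r,1),'lsq',s[:2].round(1),np.sqrt(s[2]+s[0]**2+s[1]**2).round(1))
circ('cup+',245,271,165,212,.038,.050)
circ('cup-',271,295,165,212,.038,.050)
circ('cupS',366,400,165,212,.038,.050)
for n,b in dict(tL=(228,246,.104,.112),tR=(292,310,.104,.112),sL=(350,370,.139,.148),sR=(396,416,.139,.148)).items():
    p=W[165:212,b[0]:b[1]].reshape(-1,3);p=p[(p[:,2]>b[2])&(p[:,2]<b[3])];print(n,len(p),p.mean(0).round(4),((p.min(0)+p.max(0))/2).round(4))
for n,u0,u1,v0,v1,z in (('aL',310,338,225,255,.113),('aR',366,396,225,255,.113),('teal',250,290,225,260,.146)):
    circ(n,u0,u1,v0,v1,z,.16)
E
```

```text
twinc (705, array([649.6, 153.8]), array([190.9,  87.6]), 88.17, np.float64(0.0129))
sgc (503, array([ 655.8, -188. ]), array([ 90.2, 150.3]), 0.61, np.float64(0.0128))
plL (585, array([476. , 404.7]), array([ 61.7, 142.1]), 7.1, np.float64(0.0051))
plR (682, array([ 458.9, -399.7]), array([183.9,  60.4]), 89.37, np.float64(0.0047))
cup+ 84 650.9 186.4 38.6 lsq [649.2 191.5] 30.7
cup- 80 647.1 113.8 34.5 lsq [646.4 116.4] 30.2
cupS 92 653.2 -192.1 45.4 lsq [ 653.2 -188.2] 39.1
tL 13 [0.6494 0.2352 0.1084] [0.651  0.236  0.1082]
tR 12 [0.6431 0.0737 0.108 ] [0.6438 0.0732 0.1083]
sL 13 [ 0.6518 -0.1302  0.1418] [ 0.6523 -0.1297  0.1421]
sR 14 [ 0.6512 -0.244   0.1436] [ 0.6539 -0.2448  0.1432]
aL 83 488.2 -12.7 15.2 lsq [487.9 -12.9] 10.6
aR 85 487.9 -174.7 15.3 lsq [ 487.4 -174.3] 10.6
teal 77 477.5 139.1 14.3 lsq [478.  138.9] 9.9
```

```bash
cat >> h.py <<'E'
from scipy.spatial.transform import Rotation as R
def go(x,y,zg,yaw=np.pi/2):
    "row from the measured pose to a grasp point (x,y,zg), tool down"
    o=get_obs();A=R.from_quat(o['tool_rot'])
    B=R.from_matrix(np.array([[np.cos(yaw),np.sin(yaw),0],[np.sin(yaw),-np.cos(yaw),0],[0,0,-1]]))
    d=A.inv().apply(np.array([x,y,zg+.164])-o['position'])/.04
    print(np.r_[d,(A.inv()*B).as_rotvec()].round(3).tolist(), 't',round(o['time'],1),'gp',(o['position']+A.apply([0,0,.164])).round(4),'F',o['ft_force'].round(1),'w',round(o['grip_width'],4))
E
python3 -c "
from h import *
go(.4875,-.1745,.24)"
```

```text
[9.903, -7.283, 0.014, -0.001, -0.001, -1.215] t 0.1 gp [ 0.2176 -0.5852  0.2399] F [-0.1  0.3 -0. ] w 0.0869
```

Emit:
move_arm([
  [[9.9,-7.28,0.01,0,0,-1.215],[9.9,-7.28,0.01,0,0,-1.215],[9.9,-7.28,0.01,0,0,-1.215],[9.9,-7.28,0.01,0,0,-1.215],[9.9,-7.28,0.01,0,0,-1.215],[9.9,-7.28,0.01,0,0,-1.215],[9.9,-7.28,0.01,0,0,-1.215],[9.9,-7.28,0.01,0,0,-1.215],[9.9,-7.28,0.01,0,0,-1.215],[9.9,-7.28,0.01,0,0,-1.215],[9.9,-7.28,0.01,0,0,-1.215],[9.9,-7.28,0.01,0,0,-1.215]],
], claw=-1, squeeze=25)

```text
time: 1.6
position: [0.4869, -0.1762, 0.4043]
tool_rot: [0.708, 0.706, -0.0, -0.0]
ft_force: [0.2, -0.0, -0.1]
grip_width: 0.0869
grip_force: 0.0
```

```bash
python3 -c "
from h import *
go(.4875,-.1745,.108)"
```

```text
[0.042, 0.014, 3.307, -0.0, 0.0, -0.002] t 1.6 gp [ 0.4869 -0.1762  0.2403] F [ 0.2 -0.  -0.1] w 0.0869
```

Emit:
move_arm([
  [[0.04,0.01,1.5,0,0,0],[0.04,0.01,2.6,0,0,0],[0.04,0.01,3.3,0,0,0],[0.04,0.01,3.3,0,0,0],[0.04,0.01,3.3,0,0,0]],
])

```text
time: 2.22
position: [0.4882, -0.1741, 0.2732]
tool_rot: [0.707, 0.707, 0.0, 0.001]
ft_force: [-0.3, -0.5, 0.2]
grip_width: 0.0873
grip_force: 0.0
```

Emit:
move_arm([
  [[0,0,0,0,0,0],[0,0,0,0,0,0],[0,0,0,0,0,0],[0,0,0,0,0,0],[0,0,0,0,0,0],[0,0,0,0,0,0]],
], claw=1, squeeze=25)

```text
time: 2.98
position: [0.4879, -0.1733, 0.2723]
tool_rot: [0.707, 0.707, -0.0, -0.0]
ft_force: [-0.4, -0.4, 0.0]
grip_width: 0.035
grip_force: 0.0
```

```bash
python3 -c "
from h import *
go(.4875,-.1745,.29);go(.6467,.116,.29,np.pi/2-.034)"
```

```text
[-0.03, -0.01, -4.543, -0.0, -0.0, 0.0] t 3.0 gp [ 0.4879 -0.1733  0.1083] F [-0.4 -0.4  0. ] w 0.035
[7.232, 3.97, -4.542, -0.0, -0.0, 0.034] t 3.0 gp [ 0.4879 -0.1733  0.1083] F [-0.4 -0.4  0. ] w 0.035
```

Emit:
move_arm([
  [[0,0,0,0,0,0],[0,0,0,0,0,0],[0,0,0,0,0,0],[0,0,0,0,0,0],[0,0,-0.8,0,0,0],[0,0,-2,0,0,0],[0,0,-3.4,0,0,0],[0,0,-4.5,0,0,0],[0,0,-4.5,0,0,0],[0,0,-4.5,0,0,0]],
])

```text
time: 4.22
position: [0.4873, -0.173, 0.4514]
tool_rot: [0.707, 0.707, -0.0, -0.001]
ft_force: [-0.5, 0.2, -1.0]
grip_width: 0.0314
grip_force: 25.0
```

```bash
python3 -c "
from h import *
go(.6467,.116,.29,np.pi/2-.034)"
```

```text
[7.225, 3.984, -0.063, -0.002, -0.001, 0.034] t 4.2 gp [ 0.487  -0.1728  0.2874] F [-0.5  0.2 -1. ] w 0.0314
```

Emit:
move_arm([
  [[1.2,0.65,0,0,0,0],[2.4,1.3,0,0,0,0],[3.6,2,0,0,0,0.01],[4.8,2.6,0,0,0,0.02],[6,3.3,0,0,0,0.034],[7.22,3.98,0,0,0,0.034],[7.22,3.98,0,0,0,0.034],[7.22,3.98,0,0,0,0.034],[7.22,3.98,0,0,0,0.034],[7.22,3.98,0,0,0,0.034],[7.22,3.98,0,0,0,0.034]],
])

```text
time: 5.6
position: [0.6469, 0.1146, 0.4526]
tool_rot: [0.719, 0.695, 0.0, 0.0]
ft_force: [-0.1, -0.0, -0.8]
grip_width: 0.0315
grip_force: 25.0
```

```bash
python3 -c "
from h import *
go(.6467,.116,.124,np.pi/2-.034)"
```

```text
[0.036, -0.008, 4.116, 0.0, 0.0, -0.001] t 5.6 gp [0.647  0.1146 0.2886] F [-0.1 -0.  -0.8] w 0.0315
```

Lower into the cup, slowing near the rim, and stop about 1 mm above the floor.

Emit:
move_arm([
  [[0.04,0,1,0,0,0],[0.04,0,2,0,0,0],[0.04,0,2.7,0,0,0],[0.04,0,3.1,0,0,0],[0.04,0,3.4,0,0,0],[0.04,0,3.6,0,0,0],[0.04,0,3.8,0,0,0],[0.04,0,4.0,0,0,0],[0.04,0,4.11,0,0,0],[0.04,0,4.11,0,0,0],[0.04,0,4.11,0,0,0]],
])

```text
time: 6.98
position: [0.6473, 0.1171, 0.2882]
tool_rot: [0.719, 0.695, 0.0, 0.0]
ft_force: [-0.3, 0.3, -0.8]
grip_width: 0.0318
grip_force: 25.0
```

```bash
python3 - <<'E'
from h import *
go(.6467,.116,.123,np.pi/2-.034)
c=snap('scene');im=c['pixels']
cv2.imwrite('pics/s1.png',cv2.resize(im[120:280,240:440],(800,640-40)))
E
```

```text
[-0.028, -0.013, 0.03, 0.0, -0.0, 0.0] t 7.0 gp [0.6473 0.1171 0.1242] F [-0.3  0.3 -0.8] w 0.0318
```

View pics/s1.png

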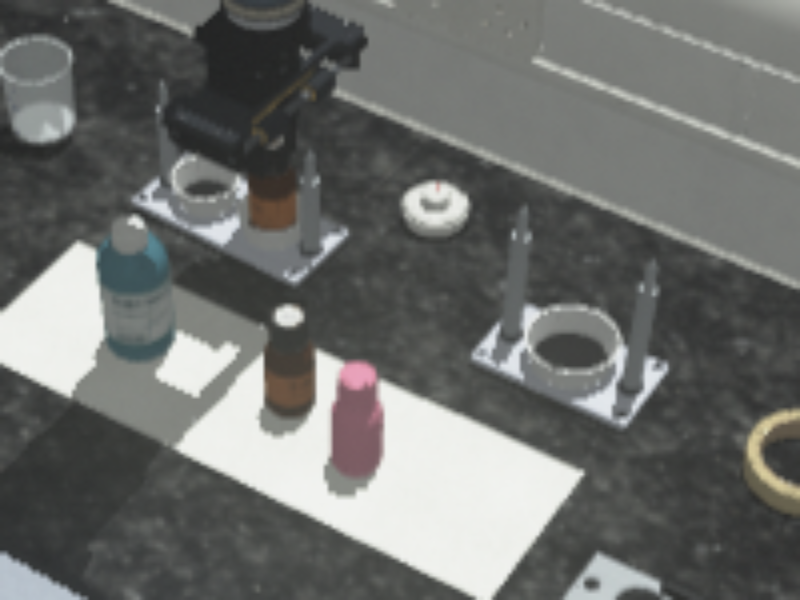

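Picture: the amber bottle stands in the right cup of the twin carrier, at about (272,210). Release and rise.

Emit:
move_arm([
  [[0,0,0.01,0,0,0],[0,0,0.01,0,0,0],[0,0,0.01,0,0,0],[0,0,0,0,0,0],[0,0,0,0,0,0],[0,0,-0.5,0,0,0],[0,0,-1.5,0,0,0],[0,0,-2.7,0,0,0],[0,0,-3.7,0,0,0],[0,0,-3.7,0,0,0]],
], claw=-1)

```text
time: 8.28
position: [0.6479, 0.1172, 0.4406]
tool_rot: [0.719, 0.695, 0.003, 0.003]
ft_force: [-0.4, -0.7, -0.0]
grip_width: 0.087
grip_force: 0.0
```

```bash
python3 - <<'E'
from h import *
go(.4878,-.0127,.24)
E
```

```text
[-3.381, -3.9, 0.876, 0.009, -0.0, -0.034] t 8.3 gp [0.6495 0.1172 0.2766] F [-0.4 -0.7 -0. ] w 0.087
```

Emit:
move_arm([
  [[-3.38,-3.9,0.88,0,0,-0.034],[-3.38,-3.9,0.88,0,0,-0.034],[-3.38,-3.9,0.88,0,0,-0.034],[-3.38,-3.9,0.88,0,0,-0.034],[-3.38,-3.9,0.88,0,0,-0.034],[-3.38,-3.9,0.88,0,0,-0.034],[-3.38,-3.9,0.88,0,0,-0.034]],
])

```text
time: 9.15
position: [0.4876, -0.0122, 0.4007]
tool_rot: [0.707, 0.707, 0.0, 0.0]
ft_force: [0.4, 0.1, -0.6]
grip_width: 0.0873
grip_force: 0.0
```

```bash
python3 - <<'E'
from h import *
go(.4878,-.0127,.108)
E
```

```text
[-0.011, 0.002, 3.218, 0.001, 0.0, 0.001] t 9.2 gp [ 0.4878 -0.0122  0.2367] F [ 0.4  0.1 -0.6] w 0.0873
```

Emit:
move_arm([
  [[0,0,1.5,0,0,0],[0,0,2.6,0,0,0],[0,0,3.22,0,0,0],[0,0,3.22,0,0,0],[0,0,3.22,0,0,0]],
])

```text
time: 9.78
position: [0.4875, -0.0125, 0.2726]
tool_rot: [0.707, 0.707, 0.0, 0.001]
ft_force: [0.5, 0.2, 0.8]
grip_width: 0.0873
grip_force: 0.0
```

Emit:
move_arm([
  [[0,0,0,0,0,0],[0,0,0,0,0,0],[0,0,0,0,0,0],[0,0,0,0,0,0],[0,0,0,0,0,0],[0,0,0,0,0,0],[0,0,0,0,0,0],[0,0,0,0,0,0],[0,0,0,0,0,0],[0,0,0,0,0,0]],
], claw=1)

```text
time: 11.02
position: [0.4873, -0.0129, 0.2723]
tool_rot: [0.707, 0.707, 0.001, 0.001]
ft_force: [3.1, 0.1, 4.9]
grip_width: 0.0317
grip_force: 25.0
```

Emit:
move_arm([
  [[0,0,-0.8,0,0,0],[0,0,-2,0,0,0],[0,0,-3.4,0,0,0],[0,0,-4.5,0,0,0],[0,0,-4.5,0,0,0],[0,0,-4.5,0,0,0]],
])

```text
time: 11.78
position: [0.4854, -0.0124, 0.4502]
tool_rot: [0.707, 0.707, -0.001, -0.002]
ft_force: [0.5, -0.2, -0.5]
grip_width: 0.0316
grip_force: 25.0
```

```bash
python3 - <<'E'
from h import *
go(.6493,.192,.29,np.pi/2-.034)
E
```

```text
[5.111, 4.098, -0.109, -0.005, -0.001, 0.034] t 11.8 gp [ 0.4845 -0.0122  0.2863] F [ 0.5 -0.2 -0.5] w 0.0316
```

Emit:
move_arm([
  [[1,0.8,0,0,0,0.01],[2.1,1.7,0,0,0,0.02],[3.2,2.6,0,0,0,0.034],[4.3,3.4,0,0,0,0.034],[5.11,4.05,0,0,0,0.034],[5.11,4.05,0,0,0,0.034],[5.11,4.05,0,0,0,0.034],[5.11,4.05,0,0,0,0.034],[5.11,4.05,0,0,0,0.034],[5.11,4.05,0,0,0,0.034]],
])

```text
time: 13.02
position: [0.6485, 0.191, 0.4524]
tool_rot: [0.719, 0.695, 0.0, 0.0]
ft_force: [0.3, -0.4, -0.6]
grip_width: 0.0315
grip_force: 25.0
```

```bash
python3 - <<'E'
from h import *
go(.6493,.192,.124,np.pi/2-.034)
E
```

```text
[0.025, 0.019, 4.109, 0.0, -0.0, -0.001] t 13.0 gp [0.6485 0.191  0.2884] F [ 0.3 -0.4 -0.6] w 0.0315
```

Emit:
move_arm([
  [[0.02,0.02,1,0,0,0],[0.02,0.02,2,0,0,0],[0.02,0.02,2.7,0,0,0],[0.02,0.02,3.1,0,0,0],[0.02,0.02,3.4,0,0,0],[0.02,0.02,3.6,0,0,0],[0.02,0.02,3.8,0,0,0],[0.02,0.02,4.0,0,0,0],[0.02,0.02,4.11,0,0,0],[0.02,0.02,4.12,0,0,0],[0.02,0.02,4.12,0,0,0]],
])

```text
time: 14.4
position: [0.6496, 0.1925, 0.2874]
tool_rot: [0.719, 0.695, 0.0, 0.0]
ft_force: [-0.3, -0.4, -0.1]
grip_width: 0.0313
grip_force: 25.0
```

Emit:
move_arm([
  [[0,0,0.01,0,0,0],[0,0,0.01,0,0,0],[0,0,0.01,0,0,0],[0,0,0,0,0,0],[0,0,0,0,0,0],[0,0,-0.5,0,0,0],[0,0,-1.5,0,0,0],[0,0,-2.7,0,0,0],[0,0,-3.7,0,0,0],[0,0,-3.7,0,0,0],[0,0,-3.7,0,0,0]],
], claw=-1)

```text
time: 15.78
position: [0.649, 0.1924, 0.4356]
tool_rot: [0.719, 0.695, 0.0, 0.0]
ft_force: [0.6, -0.0, -0.5]
grip_width: 0.0866
grip_force: 0.0
```

```bash
python3 - <<'E'
from h import *
go(.478,.139,.235)
E
```

```text
[-1.479, -4.227, 0.916, 0.0, 0.0, -0.034] t 15.8 gp [0.649  0.1924 0.2716] F [ 0.6 -0.  -0.5] w 0.0866
```

Emit:
move_arm([
  [[-1.48,-4.23,0.92,0,0,-0.034],[-1.48,-4.23,0.92,0,0,-0.034],[-1.48,-4.23,0.92,0,0,-0.034],[-1.48,-4.23,0.92,0,0,-0.034],[-1.48,-4.23,0.92,0,0,-0.034],[-1.48,-4.23,0.92,0,0,-0.034],[-1.48,-4.23,0.92,0,0,-0.034]],
])

```text
time: 16.65
position: [0.4797, 0.1392, 0.3985]
tool_rot: [0.707, 0.707, 0.001, 0.0]
ft_force: [-0.4, -1.2, 0.5]
grip_width: 0.087
grip_force: 0.0
```

```bash
python3 - <<'E'
from h import *
go(.478,.139,.104)
E
```

```text
[-0.005, -0.047, 3.262, 0.001, -0.0, 0.0] t 16.6 gp [0.4799 0.1392 0.2345] F [-0.4 -1.2  0.5] w 0.087
```

Emit:
move_arm([
  [[0,-0.05,1.2,0,0,0],[0,-0.05,2.2,0,0,0],[0,-0.05,2.9,0,0,0],[0,-0.05,3.26,0,0,0],[0,-0.05,3.26,0,0,0],[0,-0.05,3.26,0,0,0]],
])

```text
time: 17.4
position: [0.477, 0.1391, 0.2688]
tool_rot: [0.707, 0.707, 0.001, 0.001]
ft_force: [-0.7, -0.3, -0.3]
grip_width: 0.0871
grip_force: 0.0
```

Emit:
move_arm([
  [[0,0,0,0,0,0],[0,0,0,0,0,0],[0,0,0,0,0,0],[0,0,0,0,0,0],[0,0,0,0,0,0],[0,0,0,0,0,0],[0,0,0,0,0,0],[0,0,0,0,0,0]],
], claw=1, squeeze=35)

```text
time: 18.4
position: [0.4767, 0.139, 0.2683]
tool_rot: [0.707, 0.707, 0.001, 0.0]
ft_force: [0.5, 0.3, 3.7]
grip_width: 0.0585
grip_force: 35.0
```

Emit:
move_arm([
  [[0,0,-0.7,0,0,0],[0,0,-1.7,0,0,0],[0,0,-2.8,0,0,0],[0,0,-4,0,0,0],[0,0,-4.9,0,0,0],[0,0,-4.9,0,0,0],[0,0,-4.9,0,0,0]],
])

```text
time: 19.27
position: [0.4753, 0.139, 0.4619]
tool_rot: [0.707, 0.707, -0.002, -0.002]
ft_force: [-0.6, -0.7, -3.4]
grip_width: 0.0582
grip_force: 35.0
```

```bash
python3 - <<'E'
from h import *
go(.653,-.1875,.30)
E
```

```text
[-8.162, 4.442, -0.073, -0.005, 0.0, 0.0] t 19.3 gp [0.4745 0.1389 0.2979] F [-0.6 -0.7 -3.4] w 0.0582
```

Emit:
move_arm([
  [[-1,0.5,0,0,0,0],[-2.2,1.1,0,0,0,0],[-3.4,1.8,0,0,0,0],[-4.6,2.5,0,0,0,0],[-5.8,3.2,0,0,0,0],[-7,3.8,0,0,0,0],[-8.16,4.4,0,0,0,0],[-8.16,4.4,0,0,0,0],[-8.16,4.4,0,0,0,0],[-8.16,4.4,0,0,0,0],[-8.16,4.4,0,0,0,0],[-8.16,4.4,0,0,0,0]],
])

```text
time: 20.78
position: [0.6522, -0.1865, 0.4644]
tool_rot: [0.707, 0.707, 0.0, 0.0]
ft_force: [-1.4, 0.2, -2.6]
grip_width: 0.0587
grip_force: 35.0
```

```bash
python3 - <<'E'
from h import *
go(.653,-.1875,.12)
E
```

```text
[-0.024, 0.018, 4.509, 0.0, 0.0, 0.001] t 20.8 gp [ 0.6523 -0.1865  0.3004] F [-1.4  0.2 -2.6] w 0.0587
```

Emit:
move_arm([
  [[-0.02,0.02,1,0,0,0],[-0.02,0.02,2,0,0,0],[-0.02,0.02,2.8,0,0,0],[-0.02,0.02,3.3,0,0,0],[-0.02,0.02,3.6,0,0,0],[-0.02,0.02,3.9,0,0,0],[-0.02,0.02,4.1,0,0,0],[-0.02,0.02,4.3,0,0,0],[-0.02,0.02,4.48,0,0,0],[-0.02,0.02,4.5,0,0,0],[-0.02,0.02,4.5,0,0,0]],
])

```text
time: 22.15
position: [0.6533, -0.1882, 0.2841]
tool_rot: [0.707, 0.707, 0.0, 0.0]
ft_force: [0.1, 0.3, -2.9]
grip_width: 0.0585
grip_force: 35.0
```

```bash
python3 - <<'E'
from h import *
go(.653,-.1875,.119)
c=snap('scene');im=c['pixels']
cv2.imwrite('pics/s2.png',cv2.resize(im[120:280,240:440],(800,640-40)))
E
```

```text
[0.018, -0.006, 0.028, 0.0, 0.0, 0.0] t 22.1 gp [ 0.6533 -0.1883  0.1201] F [ 0.1  0.3 -2.9] w 0.0585
```

View pics/s2.png

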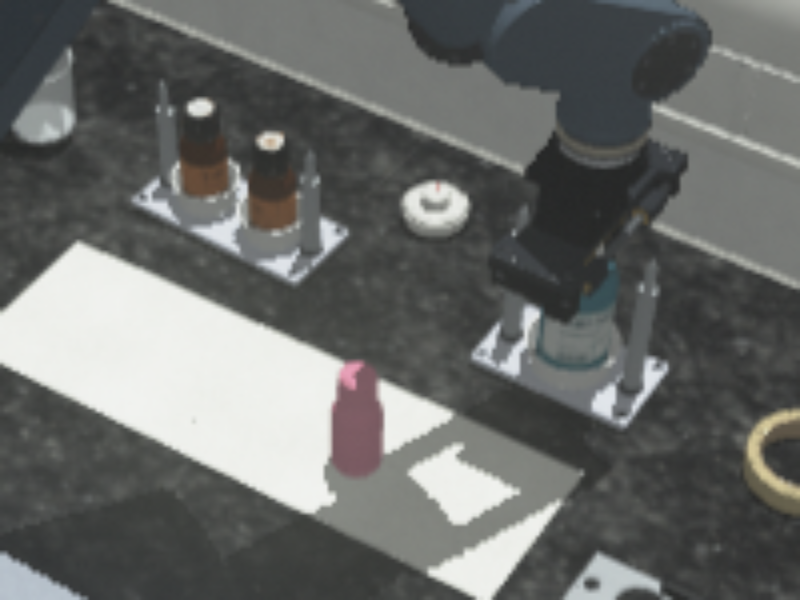

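Picture: both ambers stand in the twin cups at (203,145) and (272,180); teal is in the single cup at (577,330). Release it and go to the twin plate.

Emit:
move_arm([
  [[0,0,0.03,0,0,0],[0,0,0.03,0,0,0]],
])

```text
time: 22.45
position: [0.6533, -0.1883, 0.2834]
tool_rot: [0.707, 0.707, 0.0, 0.001]
ft_force: [-0.6, -0.2, -0.8]
grip_width: 0.0581
grip_force: 35.0
```

Emit:
move_arm([
  [[0,0,0,0,0,0],[0,0,0,0,0,0],[0,0,0,0,0,0],[0,0,0,0,0,0],[0,0,0,0,0,0],[0,0,0,0,0,0],[0,0,-0.5,0,0,0],[0,0,-1.5,0,0,0],[0,0,-2.7,0,0,0],[0,0,-3.7,0,0,0],[0,0,-3.7,0,0,0],[0,0,-3.7,0,0,0]],
], claw=-1)

```text
time: 23.95
position: [0.6527, -0.188, 0.4312]
tool_rot: [0.707, 0.707, -0.0, 0.0]
ft_force: [-1.2, 0.2, -1.1]
grip_width: 0.0873
grip_force: 0.0
```

```bash
python3 - <<'E'
from h import *
go(.459,-.400,.14,np.pi/2-.011)
E
```

```text
[-5.3, -4.843, 3.181, 0.0, 0.0, 0.011] t 23.9 gp [ 0.6527 -0.188   0.2672] F [-1.2  0.2 -1.1] w 0.0873
```

Emit:
move_arm([
  [[-5.3,-4.84,0,0,0,0.011],[-5.3,-4.84,0,0,0,0.011],[-5.3,-4.84,0,0,0,0.011],[-5.3,-4.84,0,0,0,0.011],[-5.3,-4.84,0.3,0,0,0.011],[-5.3,-4.84,3.2,0,0,0.011],[-5.3,-4.84,3.2,0,0,0.011],[-5.3,-4.84,3.2,0,0,0.011],[-5.3,-4.84,3.2,0,0,0.011],[-5.3,-4.84,3.2,0,0,0.011]],
])

```text
time: 25.2
position: [0.4603, -0.4008, 0.3052]
tool_rot: [0.711, 0.703, -0.0, 0.002]
ft_force: [-0.2, -0.6, -0.2]
grip_width: 0.0878
grip_force: 0.0
```

```bash
python3 - <<'E'
from h import *
go(.459,-.400,.049,np.pi/2-.011)
c=snap('top','t1.png');W=cloud(c)
def circ(n,u0,u1,v0,v1,z0,z1):
    p=W[v0:v1,u0:u1].reshape(-1,3);p=p[(p[:,2]>z0)&(p[:,2]<z1)]
    if len(p)<5: print(n,len(p));return
    (x,y),r=cv2.minEnclosingCircle(p[:,:2].astype(np.float32)*1000)
    print(n,len(p),round(x,1),round(y,1),round(r,1),p.mean(0).round(4))
circ('a+',245,271,150,212,.127,.14);circ('a-',271,292,150,212,.127,.14)
circ('teal',366,400,150,212,.159,.17)
a=cv2.resize(c['pixels'][150:215,220:430],(800,248),interpolation=cv2.INTER_CUBIC)
cv2.imwrite('pics/t1c.png',a)
E
```

```text
[0.027, -0.041, 2.306, 0.003, 0.004, 0.0] t 25.2 gp [ 0.4608 -0.4014  0.1413] F [-0.2 -0.6 -0.2] w 0.0878
a+ 88 650.0 192.6 15.2 [0.6494 0.1927 0.1319]
a- 84 646.3 115.7 15.3 [0.6457 0.1152 0.1324]
teal 90 654.8 -163.8 37.8 [ 0.6535 -0.1834  0.1643]
```

View pics/t1c.png

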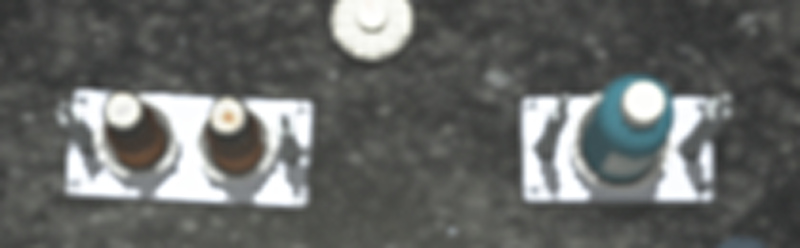

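Picture: both amber caps and the teal cap are upright over their cups. The cap heights (0.132 and 0.164) show they are seated. Now grasp the twin plate.

Emit:
move_arm([
  [[0.02,-0.03,1,0,0,0],[0.02,-0.03,1.9,0,0,0],[0.02,-0.03,2.3,0,0,0],[0.02,-0.03,2.3,0,0,0],[0.02,-0.03,2.3,0,0,0],[0.02,-0.03,2.3,0,0,0]],
])

```text
time: 26.0
position: [0.4588, -0.3998, 0.2123]
tool_rot: [0.711, 0.703, -0.0, 0.001]
ft_force: [0.2, -0.1, 0.6]
grip_width: 0.0869
grip_force: 0.0
```

```bash
python3 - <<'E'
from h import *
go(.459,-.400,.049,np.pi/2-.011)
E
```

```text
[-0.005, 0.005, -0.018, 0.002, 0.002, 0.0] t 26.0 gp [ 0.4591 -0.4002  0.0483] F [ 0.2 -0.1  0.6] w 0.0869
```

Emit:
move_arm([
  [[0,0,0,0,0,0],[0,0,0,0,0,0],[0,0,0,0,0,0],[0,0,0,0,0,0],[0,0,0,0,0,0],[0,0,0,0,0,0],[0,0,0,0,0,0],[0,0,0,0,0,0],[0,0,0,0,0,0],[0,0,0,0,0,0],[0,0,0,0,0,0],[0,0,0,0,0,0]],
], claw=1, squeeze=50)

```text
time: 27.5
position: [0.4582, -0.3993, 0.2107]
tool_rot: [0.711, 0.703, -0.0, -0.0]
ft_force: [-1.6, 0.9, 1.4]
grip_width: 0.0107
grip_force: 50.0
```

Emit:
move_arm([
  [[0,0,0,0,0,0],[0,0,0,0,0,0],[0,0,0,0,0,0],[0,0,-0.5,0,0,0],[0,0,-1.3,0,0,0],[0,0,-2.4,0,0,0],[0,0,-3.6,0,0,0],[0,0,-4.7,0,0,0],[0,0,-5.5,0,0,0],[0,0,-5.5,0,0,0],[0,0,-5.5,0,0,0]],
])

```text
time: 28.88
position: [0.458, -0.3988, 0.4288]
tool_rot: [0.711, 0.703, 0.0, -0.002]
ft_force: [0.0, -0.4, -2.6]
grip_width: 0.0111
grip_force: 50.0
```

```bash
python3 - <<'E'
from h import *
go(.648,.154,.268,np.pi/2-.037)
E
```

```text
[13.87, 4.599, -0.05, -0.002, -0.003, 0.026] t 28.9 gp [ 0.4577 -0.3983  0.2648] F [ 0.  -0.4 -2.6] w 0.0111
```

Emit:
move_arm([
  [[0.8,0.3,0,0,0,0],[2,0.7,0,0,0,0],[3.4,1.1,0,0,0,0],[4.8,1.6,0,0,0,0.005],[6.2,2,0,0,0,0.01],[7.6,2.5,0,0,0,0.015],[9,3,0,0,0,0.02],[10.4,3.4,0,0,0,0.026],[11.7,3.9,0,0,0,0.026],[12.8,4.2,0,0,0,0.026],[13.5,4.5,0,0,0,0.026],[13.87,4.6,0,0,0,0.026]],
])

```text
time: 30.38
position: [0.6484, 0.155, 0.4276]
tool_rot: [0.719, 0.695, -0.002, -0.002]
ft_force: [-0.5, 0.3, -3.3]
grip_width: 0.0112
grip_force: 50.0
```

Emit:
move_arm([
  [[0,0,0,0,0,0],[0,0,0,0,0,0],[0,0,0,0,0,0],[0,0,0,0,0,0]],
])

```text
time: 30.88
position: [0.6484, 0.1524, 0.431]
tool_rot: [0.721, 0.693, -0.0, 0.0]
ft_force: [0.0, 0.5, -3.3]
grip_width: 0.0113
grip_force: 50.0
```

```bash
python3 - <<'E'
from h import *
go(.648,.154,.21,np.pi/2-.037)
c=snap('top');W=cloud(c)
a=cv2.resize(c['pixels'][140:230,200:330],(800,554),interpolation=cv2.INTER_CUBIC)
cv2.imwrite('pics/t2c.png',a)
print(bright(c,200,330,140,230,.19,.235,110))
E
```

```text
[0.041, -0.011, 1.425, 0.0, 0.0, -0.001] t 30.9 gp [0.6484 0.1523 0.267 ] F [ 0.   0.5 -3.3] w 0.0113
(469, array([648.7, 152.2]), array([184.1,  61.4]), 87.89, np.float64(0.224))
```

View pics/t2c.png

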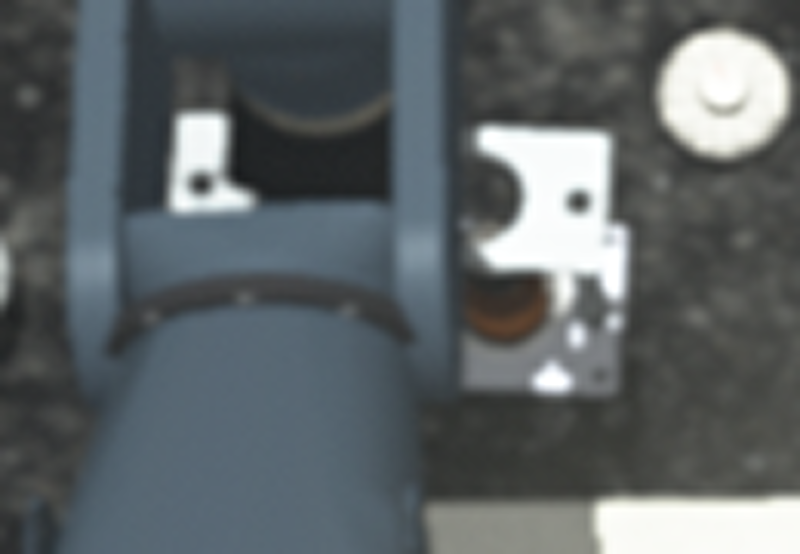

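Picture: the plate is held level. The camera puts its centre at (0.6487, 0.152), matching the grasp point, and the pin holes are visible at (200,183) and (578,201). Lower to just above the pin tips.

Emit:
move_arm([
  [[0.04,-0.01,0.5,0,0,0],[0.04,-0.01,1.1,0,0,0],[0.04,-0.01,1.6,0,0,0],[0.04,-0.01,1.75,0,0,0],[0.04,-0.01,1.75,0,0,0],[0.04,-0.01,1.75,0,0,0]],
])

```text
time: 31.68
position: [0.6485, 0.155, 0.362]
tool_rot: [0.72, 0.694, 0.001, 0.001]
ft_force: [-0.3, 0.3, -2.8]
grip_width: 0.0112
grip_force: 50.0
```

```bash
python3 - <<'E'
from h import *
go(.648,.154,.155,np.pi/2-.037)
c=snap('top');W=cloud(c)
a=cv2.resize(c['pixels'][150:215,225:320],(800,547),interpolation=cv2.INTER_CUBIC)
cv2.imwrite('pics/t3c.png',a)
print(bright(c,200,330,140,230,.135,.165,110))
c=snap('scene')
cv2.imwrite('pics/s3.png',cv2.resize(c['pixels'][125:205,265:335],(525,600),interpolation=cv2.INTER_CUBIC))
E
```

```text
[-0.025, -0.015, 1.074, 0.002, -0.0, -0.0] t 31.7 gp [0.6489 0.155  0.198 ] F [-0.3  0.3 -2.8] w 0.0112
(404, array([649.2, 154.8]), array([184. ,  60.9]), 88.22, np.float64(0.1544))
```

View pics/t3c.png

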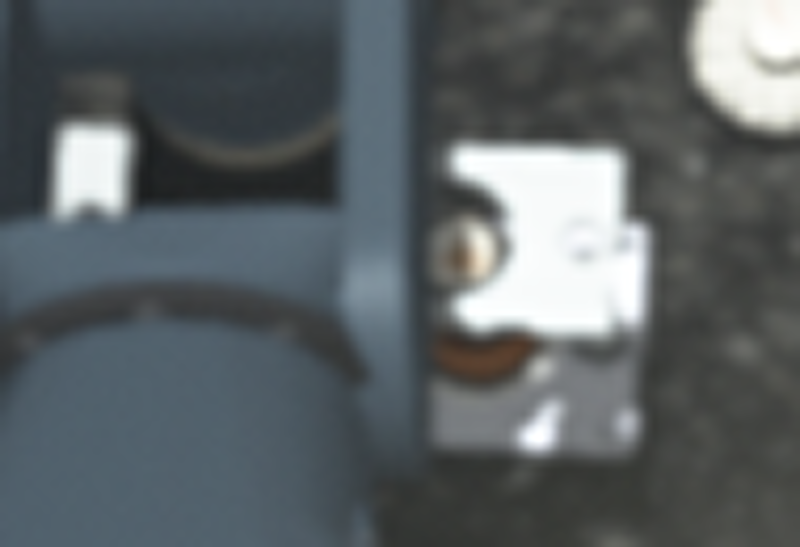

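Picture: the right pin tip shows through its hole at (580,240) and the right cap sits inside its hole. Lower over the pins slowly.

Emit:
move_arm([
  [[-0.02,-0.02,0,0,0,0],[-0.02,-0.02,0.1,0,0,0],[-0.02,-0.02,0.2,0,0,0],[-0.02,-0.02,0.3,0,0,0],[-0.02,-0.02,0.4,0,0,0],[-0.02,-0.02,0.5,0,0,0],[-0.02,-0.02,0.5,0,0,0]],
])

```text
time: 32.65
position: [0.6473, 0.1542, 0.3403]
tool_rot: [0.72, 0.694, -0.0, -0.0]
ft_force: [0.7, 0.2, -2.9]
grip_width: 0.011
grip_force: 50.0
```

```bash
python3 - <<'E'
from h import *
go(.648,.154,.155,np.pi/2-.037); print(get_obs()['moment'])
c=snap('top')
print(bright(c,200,330,140,230,.115,.15,110))
E
```

```text
[-0.005, 0.017, 0.532, -0.0, -0.0, -0.0] t 32.6 gp [0.6473 0.1543 0.1763] F [ 0.7  0.2 -2.9] w 0.011
[ 0.00383799 -0.16727804 -0.01297236]
(414, array([649.7, 154.8]), array([185. ,  61.7]), 85.96, np.float64(0.1332))
```

Emit:
move_arm([
  [[0,0.01,0.1,0,0,0],[0,0.01,0.2,0,0,0],[0,0.01,0.3,0,0,0],[0,0.01,0.4,0,0,0],[0,0.01,0.47,0,0,0],[0,0.01,0.52,0,0,0],[0,0.01,0.55,0,0,0],[0,0.01,0.55,0,0,0]],
])

```text
time: 33.7
position: [0.6477, 0.1542, 0.3187]
tool_rot: [0.72, 0.694, 0.0, -0.0]
ft_force: [-0.2, 0.3, -3.5]
grip_width: 0.0115
grip_force: 50.0
```

```bash
python3 - <<'E'
from h import *
go(.648,.154,.154,np.pi/2-.037); print(get_obs()['moment'])
c=snap('top')
print(bright(c,200,330,140,230,.095,.125,110))
E
```

```text
[-0.005, 0.008, 0.019, -0.0, -0.0, 0.0] t 33.7 gp [0.6477 0.1542 0.1547] F [-0.2  0.3 -3.5] w 0.0115
[-0.00603256 -0.11590166 -0.04732808]
(357, array([647.2, 153.6]), array([182.9,  60.9]), 88.47, np.float64(0.1118))
```

Emit:
move_arm([
  [[0,0,0.03,0,0,0],[0,0,0.03,0,0,0],[0,0,0.03,0,0,0]],
])

```text
time: 34.12
position: [0.6478, 0.1542, 0.3177]
tool_rot: [0.72, 0.694, 0.0, 0.0]
ft_force: [0.4, -0.1, -1.9]
grip_width: 0.0112
grip_force: 50.0
```

Emit:
move_arm([
  [[0,0,0,0,0,0],[0,0,0,0,0,0],[0,0,0,0,0,0],[0,0,0,0,0,0],[0,0,0,0,0,0],[0,0,0,0,0,0],[0,0,-0.5,0,0,0],[0,0,-1.5,0,0,0],[0,0,-2.7,0,0,0],[0,0,-2.7,0,0,0],[0,0,-2.7,0,0,0]],
], claw=-1)

```text
time: 35.5
position: [0.6472, 0.1542, 0.4251]
tool_rot: [0.72, 0.694, -0.0, -0.0]
ft_force: [0.2, -0.4, -0.4]
grip_width: 0.0869
grip_force: 0.0
```

```bash
python3 - <<'E'
from h import *
go(.476,.405,.14,np.pi/2+.124)
E
```

```text
[6.109, -4.507, 3.032, -0.001, 0.0, -0.161] t 35.5 gp [0.6471 0.1542 0.2611] F [ 0.2 -0.4 -0.4] w 0.0869
```

Emit:
move_arm([
  [[6.11,-4.51,0,0,0,-0.161],[6.11,-4.51,0,0,0,-0.161],[6.11,-4.51,0,0,0,-0.161],[6.11,-4.51,0,0,0,-0.161],[6.11,-4.51,0.2,0,0,-0.161],[6.11,-4.51,3,0,0,-0.161],[6.11,-4.51,3,0,0,-0.161],[6.11,-4.51,3,0,0,-0.161],[6.11,-4.51,3,0,0,-0.161],[6.11,-4.51,3,0,0,-0.161]],
])

```text
time: 36.75
position: [0.4774, 0.4053, 0.3079]
tool_rot: [0.662, 0.749, 0.002, 0.001]
ft_force: [0.9, -0.4, 0.8]
grip_width: 0.0871
grip_force: 0.0
```

```bash
python3 - <<'E'
from h import *
go(.476,.405,.0485,np.pi/2+.124)
c=snap('top')
print(bright(c,228,310,150,212,.095,.125,110))
s=snap('scene')
a=cv2.resize(c['pixels'][150:212,225:313],(440,310),interpolation=cv2.INTER_CUBIC)
b=cv2.resize(s['pixels'][130:202,265:355],(360,310),interpolation=cv2.INTER_CUBIC)
cv2.imwrite('pics/t4.png',np.hstack([a,b]))
E
```

```text
[-0.008, -0.046, 2.384, 0.004, -0.002, -0.001] t 36.8 gp [0.4781 0.4057 0.1439] F [ 0.9 -0.4  0.8] w 0.0871
(870, array([647.8, 154.7]), array([184.7,  62.3]), 88.14, np.float64(0.1109))
```

View pics/t4.png

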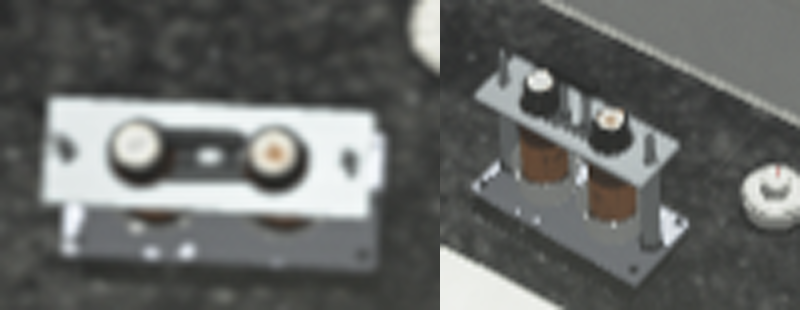

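Picture: the twin plate lies flat, with the caps at (138,150) and (273,152) and both pins at (63,150) and (350,160) through the holes. Its top is at 0.111, so it rests on the shoulders. Now the single plate.

Emit:
move_arm([
  [[-0.01,-0.04,1,0,0,0],[-0.01,-0.04,1.9,0,0,0],[-0.01,-0.04,2.35,0,0,0],[-0.01,-0.04,2.35,0,0,0],[-0.01,-0.04,2.35,0,0,0],[-0.01,-0.04,2.35,0,0,0]],
])

```text
time: 37.6
position: [0.4755, 0.4049, 0.2131]
tool_rot: [0.662, 0.75, 0.001, 0.0]
ft_force: [0.2, 0.4, 0.2]
grip_width: 0.0872
grip_force: 0.0
```

```bash
python3 - <<'E'
from h import *
go(.476,.405,.0485,np.pi/2+.124)
E
```

```text
[0.002, 0.014, 0.015, 0.003, -0.001, 0.0] t 37.6 gp [0.4759 0.4051 0.0491] F [0.2 0.4 0.2] w 0.0872
```

Emit:
move_arm([
  [[0,0,0,0,0,0],[0,0,0,0,0,0],[0,0,0,0,0,0],[0,0,0,0,0,0],[0,0,0,0,0,0],[0,0,0,0,0,0],[0,0,0,0,0,0],[0,0,0,0,0,0],[0,0,0,0,0,0],[0,0,0,0,0,0],[0,0,0,0,0,0],[0,0,0,0,0,0]],
], claw=1, squeeze=50)

```text
time: 39.1
position: [0.475, 0.4045, 0.2116]
tool_rot: [0.662, 0.75, 0.0, 0.0]
ft_force: [0.7, -0.3, 0.3]
grip_width: 0.0113
grip_force: 50.0
```

Emit:
move_arm([
  [[0,0,0,0,0,0],[0,0,0,0,0,0],[0,0,0,0,0,0],[0,0,-0.5,0,0,0],[0,0,-1.3,0,0,0],[0,0,-2.4,0,0,0],[0,0,-3.6,0,0,0],[0,0,-4.7,0,0,0],[0,0,-5.5,0,0,0],[0,0,-5.5,0,0,0],[0,0,-5.5,0,0,0]],
])

```text
time: 40.48
position: [0.4741, 0.4041, 0.4304]
tool_rot: [0.662, 0.75, -0.001, -0.0]
ft_force: [0.1, -0.6, -3.7]
grip_width: 0.0115
grip_force: 50.0
```

```bash
python3 - <<'E'
from h import *
go(.653,-.1875,.268,np.pi/2+.005)
c=snap('top')
W=cloud(c)
def b2(u0,u1,v0,v1,z0,z1):
    p=W[v0:v1,u0:u1].reshape(-1,3);p=p[(p[:,2]>z0)&(p[:,2]<z1)];return p
for n,u0,u1 in (('L',350,372),('R',396,420)):
    p=b2(u0,u1,150,212,.135,.19);q=p[p[:,2]>.15]
    print(n,len(p),p.mean(0).round(4),'pin',len(q),q.mean(0).round(4))
    p=p[(p[:,2]>.139)&(p[:,2]<.148)];print('  sh',len(p),((p.min(0)+p.max(0))/2).round(4),np.ptp(p,0).round(4))
p=b2(372,398,150,200,.160,.172);print('cap',cv2.minEnclosingCircle(p[:,:2].astype(np.float32)*1000),p.mean(0).round(4))
cv2.imwrite('pics/t5.png',cv2.resize(c['pixels'][150:212,345:425],(800,620)[:1]+(600,),interpolation=cv2.INTER_CUBIC))
E
```

```text
[-15.229, 2.609, -0.029, -0.003, 0.001, 0.119] t 40.5 gp [0.4737 0.4038 0.2664] F [ 0.1 -0.6 -3.7] w 0.0115
L 35 [ 0.6507 -0.1292  0.1516] pin 13 [ 0.6512 -0.1295  0.1666]
  sh 18 [ 0.6514 -0.1298  0.1439] [0.0154 0.014  0.0082]
R 37 [ 0.6527 -0.2416  0.1516] pin 15 [ 0.6528 -0.2445  0.1671]
  sh 16 [ 0.6544 -0.2446  0.1433] [0.0152 0.0152 0.0071]
cap ((654.537109375, -188.3319091796875), 14.724422454833984) [ 0.6536 -0.1877  0.1651]
```

View pics/t5.png

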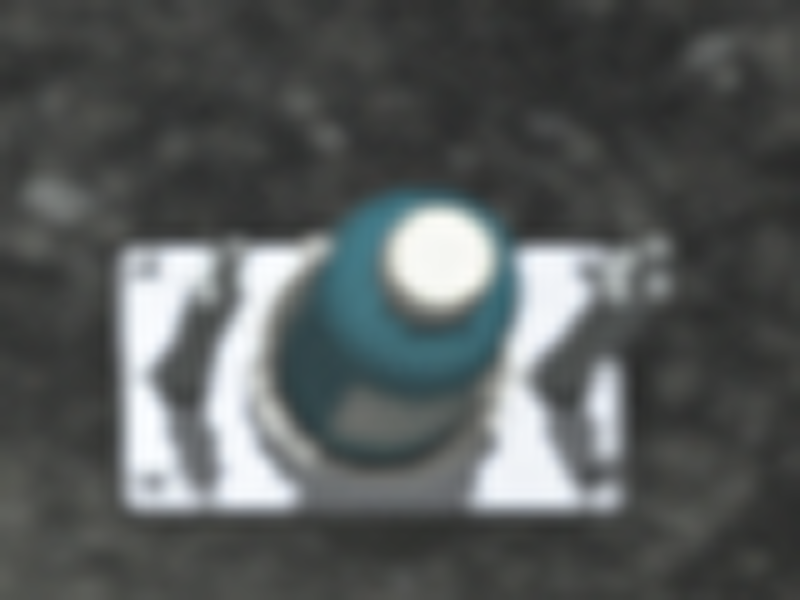

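Picture: teal stands upright in the cup, cap at (440,258). The posts give the carrier at about (0.653, -0.187) with yaw +0.012. Carry the plate over.

Emit:
move_arm([
  [[-0.9,0.2,0,0,0,0],[-2.2,0.4,0,0,0,0],[-3.7,0.6,0,0,0,0],[-5.2,0.9,0,0,0,0.02],[-6.7,1.2,0,0,0,0.04],[-8.2,1.4,0,0,0,0.06],[-9.7,1.7,0,0,0,0.08],[-11.2,1.9,0,0,0,0.1],[-12.7,2.2,0,0,0,0.112],[-14,2.4,0,0,0,0.112],[-14.9,2.5,0,0,0,0.112],[-15.23,2.58,0,0,0,0.112]],
])

```text
time: 42.02
position: [0.6525, -0.1896, 0.4287]
tool_rot: [0.704, 0.71, -0.001, -0.002]
ft_force: [-0.0, 0.2, -2.6]
grip_width: 0.0115
grip_force: 50.0
```

Emit:
move_arm([
  [[0,0,0,0,0,0],[0,0,0,0,0,0],[0,0,0,0,0,0],[0,0,0,0,0,0]],
])

```text
time: 42.52
position: [0.6526, -0.186, 0.4319]
tool_rot: [0.702, 0.712, 0.0, 0.0]
ft_force: [0.3, -0.2, -2.6]
grip_width: 0.0113
grip_force: 50.0
```

```bash
python3 - <<'E'
from h import *
go(.653,-.1873,.233,np.pi/2+.012)
c=snap('top')
print(bright(c,330,440,120,230,.2,.235,110))
E
```

```text
[-0.031, 0.009, 0.872, 0.0, -0.0, 0.001] t 42.5 gp [ 0.6527 -0.186   0.2679] F [ 0.3 -0.2 -2.6] w 0.0113
(43, array([ 722.3, -174. ]), array([162.3, 298.9]), 0.47, np.float64(0.217))
```

Emit:
move_arm([
  [[-0.03,0.01,0.3,0,0,0],[-0.03,0.01,0.6,0,0,0],[-0.03,0.01,0.85,0,0,0],[-0.03,0.01,0.92,0,0,0],[-0.03,0.01,0.92,0,0,0],[-0.03,0.01,0.92,0,0,0]],
])

```text
time: 43.32
position: [0.6533, -0.1885, 0.3952]
tool_rot: [0.703, 0.711, 0.0, 0.0]
ft_force: [-0.1, 0.2, -1.6]
grip_width: 0.0112
grip_force: 50.0
```

```bash
python3 - <<'E'
from h import *
go(.653,-.1873,.191,np.pi/2+.012)
c=snap('top');s=snap('scene')
a=cv2.resize(c['pixels'][145:215,335:425],(450,350),interpolation=cv2.INTER_CUBIC)
b=cv2.resize(s['pixels'][150:230,350:430],(350,350),interpolation=cv2.INTER_CUBIC)
cv2.imwrite('pics/t6.png',np.hstack([a,b]))
E
```

```text
[0.031, -0.007, 1.005, 0.001, 0.0, -0.0] t 43.3 gp [ 0.6534 -0.1886  0.2312] F [-0.1  0.2 -1.6] w 0.0112
```

View pics/t6.png

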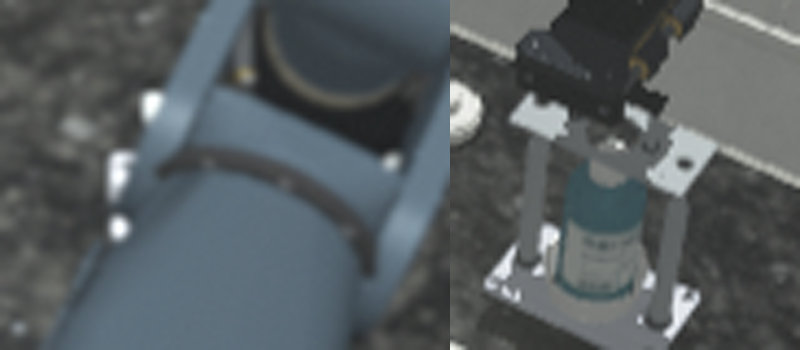

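Picture: the plate is above the single carrier, with the right pin hole at (685,162) over the right post at (675,200). I'll lower gently while watching the force.

Emit:
move_arm([
  [[0.02,0,0,0,0,0],[0.02,0,0.1,0,0,0],[0.02,0,0.2,0,0,0],[0.02,0,0.3,0,0,0],[0.02,0,0.4,0,0,0],[0.02,0,0.4,0,0,0],[0.02,0,0.4,0,0,0]],
])

```text
time: 44.3
position: [0.6531, -0.1877, 0.3788]
tool_rot: [0.703, 0.711, 0.0, 0.0]
ft_force: [-0.2, -0.1, -2.7]
grip_width: 0.0115
grip_force: 50.0
```

```bash
python3 - <<'E'
from h import *
go(.653,-.1873,.191,np.pi/2+.012); print(get_obs()['moment'])
E
```

```text
[0.009, -0.004, 0.595, 0.0, 0.0, -0.0] t 44.3 gp [ 0.6532 -0.1877  0.2148] F [-0.2 -0.1 -2.7] w 0.0115
[-0.04413523 -0.04586723 -0.04896935]
```

Emit:
move_arm([
  [[0,0,0.1,0,0,0],[0,0,0.2,0,0,0],[0,0,0.3,0,0,0],[0,0,0.4,0,0,0],[0,0,0.48,0,0,0],[0,0,0.54,0,0,0],[0,0,0.57,0,0,0],[0,0,0.57,0,0,0],[0,0,0.57,0,0,0]],
])

```text
time: 45.42
position: [0.6531, -0.1877, 0.3561]
tool_rot: [0.703, 0.711, 0.0, 0.0]
ft_force: [-0.7, -0.1, -2.1]
grip_width: 0.0116
grip_force: 50.0
```

Emit:
move_arm([
  [[0,0,0.03,0,0,0],[0,0,0.03,0,0,0],[0,0,0.03,0,0,0]],
])

```text
time: 45.8
position: [0.6531, -0.1876, 0.3548]
tool_rot: [0.703, 0.711, 0.0, -0.0]
ft_force: [-0.6, 0.5, -1.5]
grip_width: 0.0112
grip_force: 50.0
```

Emit:
move_arm([
  [[0,0,0,0,0,0],[0,0,0,0,0,0],[0,0,0,0,0,0],[0,0,0,0,0,0],[0,0,0,0,0,0],[0,0,0,0,0,0],[0,0,-0.5,0,0,0],[0,0,-1.5,0,0,0],[0,0,-2.7,0,0,0],[0,0,-2.7,0,0,0]],
], claw=-1)

```text
time: 47.05
position: [0.6539, -0.1879, 0.4683]
tool_rot: [0.703, 0.711, 0.002, 0.005]
ft_force: [0.2, 0.2, -0.7]
grip_width: 0.0866
grip_force: 0.0
```

Emit:
move_arm([
  [[-5,-4.8,0,0,0,0],[-5,-4.8,0,0,0,0],[-5,-4.8,0,0,0,0],[-5,-4.8,0,0,0,0],[-5,-4.8,0,0,0,0],[-5,-4.8,0,0,0,0],[-5,-4.8,0,0,0,0],[-5,-4.8,0,0,0,0]],
])

```text
time: 48.05
position: [0.4643, -0.3888, 0.4624]
tool_rot: [0.702, 0.712, 0.0, -0.0]
ft_force: [-0.2, -0.1, -0.8]
grip_width: 0.087
grip_force: 0.0
```

```bash
python3 - <<'E'
from h import *
c=snap('top');s=snap('scene')
print(bright(c,345,425,140,212,.13,.158,110),bright(c,228,310,150,212,.095,.125,110))
a=cv2.resize(c['pixels'][140:215,220:430],(800,286),interpolation=cv2.INTER_CUBIC)
b=cv2.resize(s['pixels'][125:235,265:445],(500,306),interpolation=cv2.INTER_CUBIC)
b=cv2.copyMakeBorder(b,0,0,0,300,0);cv2.imwrite('pics/t7.png',np.vstack([a,b]))
E
```

```text
(765, array([ 653.9, -186.9]), array([ 60.7, 140.9]), 0.95, np.float64(0.1466)) (887, array([647.6, 154.4]), array([184.8,  61.6]), 87.98, np.float64(0.1107))
```

View pics/t7.png

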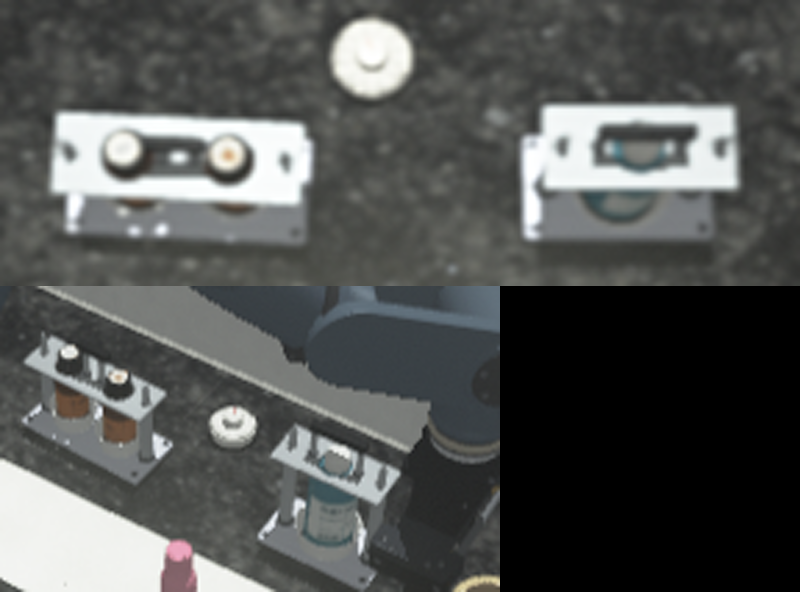

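Picture: both plates lie flat (tops at 0.111 and 0.147), with caps and pins through. The single plate is at (640,147) and the twin plate at (178,158). The arm is clear.

```bash
python3 -c "
from rig import *
print(hand_in())"
```

```text
the job is handed in; nothing more can be done
None
```

Both carriers are loaded with their bottles, the matching plates measured flat on the post shoulders, the gripper is clear of everything, and the job was handed in at about 48 s; no verdict was returned.

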